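# Swing the slotted strap round its pivot pin to the pipe stop

## Task

The slotted steel strap on the welding bench has to be set to its angle for tacking. Push it so that it swings around the pivot pin in its slot until its long edge rests against the round pipe stub (not the square tube stub), then let go. Slide it flat on the bench without lifting it, and keep the pin well inside the slot.

Things in the scene. Friction and masses are not known exactly. Their poses are not given: they have to be found in the camera images.
- strap: Loose flat bare-steel strap, 260 x 40 x 10 mm, under 0.9 kg, flat on the bench (z = 0), between the two stubs. The pivot pin stands in the open slot (16 wide, 38 deep) in one end. Origin: underside, centre line, at the pin's axis when seated. x runs along the strap: open slotted end at x = -30 mm, slot bottom +8, plain end +230. Long edges at y = -20 and +20 mm; z up.
- pivot_pin: Upright round steel pin, 12 mm in diameter and 30 mm tall, fixed to the bench; it stands in the strap's slot. Origin: its foot, on its axis, at bench height.
- round_stub: The stop: a short upright stub of round steel pipe, open on top, outer diameter 42 mm, 40 mm tall, fixed to the bench about 180 to 215 mm from the pivot pin, to one side of the strap (left or right varies). Origin: centre of its foot, at bench height.
- square_stub: The wrong stop: a short upright stub of square steel tube, open on top, 42 by 42 mm, 40 mm tall, fixed to the bench about 180 to 215 mm from the pivot pin on the other side of the strap. Origin: centre of its foot, at bench height.
Not all that is in view belongs to the job. What is shaped like the round_stub but blue is not meant.

How it is judged:
By the outcome, as a careful person would: the job done as asked, in the order asked, and still so for the second after the job is handed in, with the robot touching nothing.
It also fails if it takes over 38 s, if anything falls off the work surface, if the arm or the gripper's body presses on something with over 40 N, if the wrist force passes 120 N, or if a joint passes its speed limit or range.

## Robot

A 6-joint arm with a two-finger parallel gripper is mounted at the origin on the work surface. World frame = base frame: x ahead of the robot, y to its left, z up, the work surface at z = 0. Lengths are in mm, angles in rad, forces in N, time in s.
With the tool pointing down it reaches from about 325 to 775 mm from the base axis. Payload 9.3 kg.
Tool frame: the origin (TCP) lies at the very end of the fingers, on their centre line; the grasp point (between the pads) lies 19 mm behind it; z points along the fingers, y is the line along which they close (so a half turn about z gives the same grasp; the last joint's range is limited). The gripper opens to 85 mm and grips with 20 to 120 N. Pads are 22 mm wide; open, the fingers measure 114 mm over their backs; the gripper's body (76 mm by 85 mm) begins 54 mm behind the grasp point. The pads swing forward as they close: fully open they stand 13 mm farther back than shut.
Start: joints at [1.039, 0.259, 0.021, 1.334, 0, 1.418], TCP at [203.394, 511.006, 231.279] pointing down, gripper open.
Joint ranges: [-3.04, 3.04], [-0.91, 1.82], [-1.04, 1.36], [-1.92, 1.95], [-1.52, 1.45], [-3.14, 3.14]. Speed limits (rad/s): [2.22, 2.22, 2.79, 3.14, 3.14, 3.14].

## Interface

Orientations are given as a 3x3 rotation matrix whose columns are the frame's x, y, z axes.
In Python, from plant import manip gives the robot as it stands. The module is installed in compiled form; this text tells all that it offers.
- The arm moves only by the tool apply_moves, never from a script. Its argument "steps" is a list of rows, each a list of 5 numbers: the shift along the world's x, y, z in units of 25 cm (1.0 is 25 cm), then the turn about the world's z in units of 360 degrees (1.0 is 360 degrees), then the closure, from -1 (fully open) to 1 (shut). In form: [[x, y, z, turn, gripper], ...]. A call has 1 to 5 rows; each row is the pose to reach, as a shift and turn from the pose commanded when the call began, turning the shorter way round; what a row does not reach only later rows make up. A row lasts 1/8 s, in which the tool goes at most 62.5 mm and 10.7 degrees, less where a joint would pass 70% of its speed; a pose out of reach is approached as far as the arm can. A call with a number of a shift or a turn outside -1 to 1 is refused whole. A call with a gripper value outside its range is refused whole. The fingers move at their own pace and stop on an object; the grip force is fixed at half the most. Time passes only in rows, so rows that repeat a pose let the fingers close. It gives the time, the measured TCP pose, the force, the opening and the grip force at its end, in the units of the state.
- manip.observe(): the state, without advancing time (a new reading comes with each control period).
- manip.get_image(name): name is "scene" or "side" or "wrist"; returns a dict with "pixels" (400x640x3 uint8, blue, green, red), "camera_matrix" (3x3 intrinsics, pixels), "R" (3x3) and "t" (3): a world point X has camera coordinates R X + t. Camera axes: x right, y down, z forward; pixel columns grow to the right and rows downward; lengths in mm; the calibration is good to about 2 mm. A picture is of the moment at which its call begins. There is no depth.
- manip.close_job(): hands the job in; it is judged then, once.
The state is a dict: "t": time; "joints": joint angles; "qd": joint speeds; "joint_efforts": joint torques, N m; "position": TCP position; "ee_rot": TCP orientation; "force": force on the tool from outside, world axes, zero at the start; "wrist_torque": the same for the moment, N m; "opening": finger opening in mm; "grasp_force": force on a finger pad.
Only numpy, scipy, OpenCV 4.12 (cv2) and the standard library are available. Lean on these libraries where they do the work, as an engineer would, in place of code of your own. Each camera call takes 0.05 s, during which the arm holds its last target. There are 200 camera calls.

## Working session

There is one attempt and no reset: what is moved stays moved. The work goes in short steps, Python scripts to look and compute and a tool call to move; the robot and the scene stay as the last step left them, time stands still between calls to the robot, and variables do not carry over. Pictures are saved under pics/ and viewed, at most 10 in all, crops included, and the job is handed in when it is done.

Besides the shell and the picture viewer there is one more tool, called after "Call:" in YAML: its name, and indented under it one key for each argument. apply_moves: Moves the arm, as the interface text tells. Shifts and turns lie within -1 to 1; 1 stands for 25 cm of shift or 360 degrees of turn. Its arguments: {"type":"object","properties":{"steps":{"type":"array","items":{"type":"array","items":{"type":"number"}}}},"required":["steps"]}

```bash
mkdir -p pics
cat > h.py <<'E'
import numpy as np, cv2
from plant import manip
def ray(im,u,v,z):
    K=np.array(im["camera_matrix"]);R=np.array(im["R"]);t=np.array(im["t"]).ravel()
    d=R.T@np.linalg.inv(K)@np.array([u,v,1.]); c=-R.T@t
    return (c+d*(z-c[2])/d[2])
def proj(im,X):
    p=np.array(im["camera_matrix"])@(np.array(im["R"])@np.array(X,float)+np.array(im["t"]).ravel())
    return p[:2]/p[2]
E
python3 - <<'E'
from h import *
import pickle
o={}
for n in("scene","side"):
    o[n]=manip.get_image(n); cv2.imwrite(f"pics/{n}0.png",np.array(o[n]["pixels"]))
    print(n,-np.array(o[n]["R"]).T@np.array(o[n]["t"]).ravel())
pickle.dump(o,open("o0.pkl","wb"))
s=manip.observe();print(s["t"],s["position"],s["ee_rot"],s["force"])
E
```

```text
scene [811.96163688 536.91294325 760.83357456]
side [ 235.88907929 -307.20778033  524.64065328]
0.1 [203.25634137 510.80718915 230.69393241] [[-9.29121824e-01  3.69773256e-01 -6.13183282e-04]
 [ 3.69773727e-01  9.29121203e-01 -1.08697356e-03]
 [ 1.67787836e-04 -1.23666992e-03 -9.99999221e-01]] [-1.28415878  0.19213473 -0.04104389]
```

View pics/scene0.png

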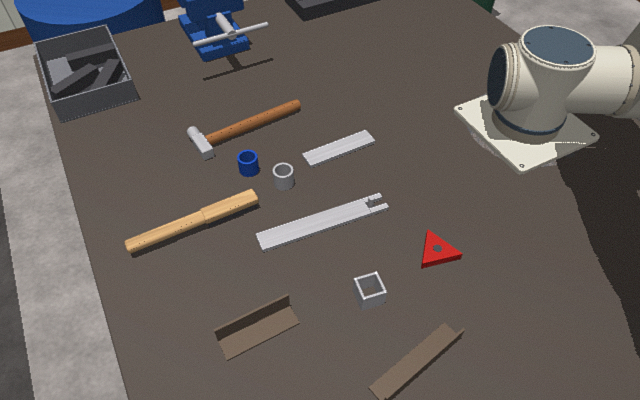

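View pics/side0.png

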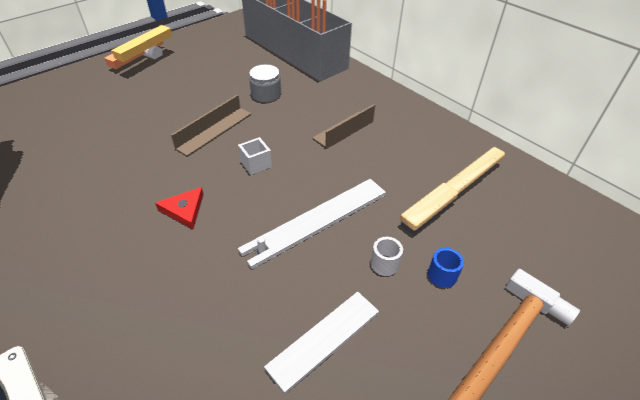

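The scene picture shows the slotted strap from (262,242) to (385,200) with the pin at about (370,201). There are two round candidates: a grey pipe at scene (284,176) / side (387,257), and a blue one at scene (248,163) / side (446,268). The task rules out blue, so the grey one is meant. The square tube is at scene (370,289), on the other side of the strap. The plain plate at scene (340,148) has no slot, so it is not the strap.

Run:
```python
from h import *
import pickle
o=pickle.load(open("o0.pkl","rb"))
pts={"scene":dict(strap=(320,222),round=(284,176),sq=(370,289)),"side":dict(strap=(320,220),round=(387,257),sq=(256,156))}
for n in o:
    im=o[n];p=np.array(im["pixels"]);hsv=cv2.cvtColor(p,cv2.COLOR_BGR2HSV)
    m=((hsv[...,2]>105)&(hsv[...,1]<60)).astype(np.uint8)
    k,lab,st,ce=cv2.connectedComponentsWithStats(m)
    for name,(u,v) in pts[n].items():
        w=lab[v-25:v+25,u-25:u+25];ids=np.bincount(w[w>0]);L=ids.argmax()
        c=max(cv2.findContours((lab==L).astype(np.uint8),cv2.RETR_EXTERNAL,cv2.CHAIN_APPROX_NONE)[0],key=cv2.contourArea)[:,0]
        z=10 if name=="strap" else 40
        W=np.array([ray(im,a,b,z)[:2] for a,b in c],np.float32)
        r=cv2.minAreaRect(W); print(n,name,"px",st[L],"rect",np.round(r[0],1),np.round(r[1],1),round(r[2],1))
        if name=="strap": print(np.round(cv2.boxPoints(r)))
        if name=="round":
            # top rim: fit circle to points at far side: image-upper half of contour
            top=c[c[:,1]<=c[:,1].min()+ (9 if n=="scene" else 11)]
            T=np.array([ray(im,a,b,40)[:2] for a,b in top]);A=np.c_[2*T,np.ones(len(T))]
            s=np.linalg.lstsq(A,(T**2).sum(1),rcond=None)[0];print("circ",s[:2],np.sqrt(s[2]+s[0]**2+s[1]**2))
tops={"pin":((369,197),(262,240))}
for k,(a,b) in tops.items(): print(k,ray(o["scene"],*a,30),ray(o["side"],*b,30))
a=cv2.resize(np.array(o["scene"]["pixels"])[130:310,220:410],None,fx=3,fy=3,interpolation=2)
b=cv2.resize(np.array(o["side"]["pixels"])[130:310,230:480],None,fx=3,fy=3,interpolation=2)
cv2.imwrite("pics/c1.png",a)
```

```text
scene strap px [ 255  192  134   58 2305] rect [533.7  35.7] [ 43.1 261.7] 85.1
[[402.  25.]
 [662.   3.]
 [666.  46.]
 [405.  68.]]
scene round px [272 162  22  17 158] rect [558.2 -91.6] [41.8 42.5] 28.5
circ [558.08087229 -92.04400136] 20.54226155955068
scene sq px [353 270  35  30 305] rect [540.4 211. ] [45.1 44.1] 82.0
side strap px [     0      0    640    400 224687] rect [819.8 169.2] [1130.1 1647. ] 49.8
[[-174.  269.]
 [1084. -794.]
 [1814.   69.]
 [ 556. 1132.]]
side round px [     0      0    640    400 224687] rect [785.8 141.4] [1064.2 1551. ] 49.8
circ [834.48247119  23.5473995 ] 709.5608907676259
side sq px [     0      0    640    400 224687] rect [785.8 141.4] [1064.2 1551. ] 49.8
pin [437.5415918   41.64020868  30.        ] [433.26018756  38.63782869  30.        ]
```

View pics/c1.png

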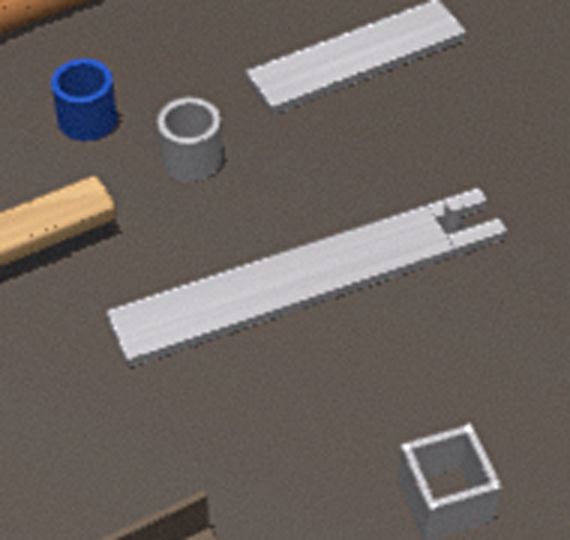

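The crop confirms the grey pipe at scene (284,176), and it lies 181 mm from the pin as it should. The strap lies at about -4.8° and needs to reach about -34°. I'll close the fingers and go to the strap's +y side.

Call:
apply_moves:
  steps:
    - [0.8,-0.84,0,0.047,1]
    - [0.8,-0.84,0,0.047,1]
    - [0.8,-0.84,0,0.047,1]
    - [0.8,-0.84,0,0.047,1]
    - [0.8,-0.84,0,0.047,1]

```text
t: 0.72
position: [404.7, 299.0, 231.1]
ee_rot: [[-0.996, 0.085, -0.0], [0.085, 0.996, -0.0], [0.0, -0.0, -1.0]]
force: [0.5, 0.1, -0.1]
opening: 0.1
grasp_force: 0.0
```

Call:
apply_moves:
  steps:
    - [0.8,-0.82,-0.5,0,1]
    - [0.8,-0.82,-0.5,0,1]
    - [0.8,-0.82,-0.5,0,1]
    - [0.8,-0.82,-0.5,0,1]
    - [0.8,-0.82,-0.5,0,1]

```text
t: 1.35
position: [604.4, 94.4, 105.2]
ee_rot: [[-0.997, 0.084, -0.0], [0.084, 0.997, 0.0], [0.0, 0.0, -1.0]]
force: [1.0, -0.1, 1.0]
opening: 0.1
grasp_force: 0.0
```

Call:
apply_moves:
  steps:
    - [0,0,-0.2,0,1]
    - [0,0,-0.36,0,1]
    - [0,0,-0.404,0,1]
    - [0,0,-0.404,0,1]

```text
t: 1.85
position: [603.3, 96.2, 5.4]
ee_rot: [[-0.997, 0.083, -0.001], [0.083, 0.997, -0.0], [0.001, -0.0, -1.0]]
force: [1.0, 0.7, 0.7]
opening: -0.3
grasp_force: 0.0
```

Run:
```python
from h import *
im=manip.get_image("side");s=manip.observe();print(s["position"],s["force"])
p=np.array(im["pixels"]);T=s["position"];print(proj(im,T))
w=np.array(manip.get_image("wrist")["pixels"])
cv2.imwrite("pics/c2.png",np.vstack([cv2.resize(p[100:300,150:470],(480,300)),cv2.resize(w,(480,300))]))
```

```text
[604.00764481  96.22388814   6.39691837] [ 0.36275061 -0.38750681  0.40154098]
[323.81913554 178.72351953]
```

View pics/c2.png

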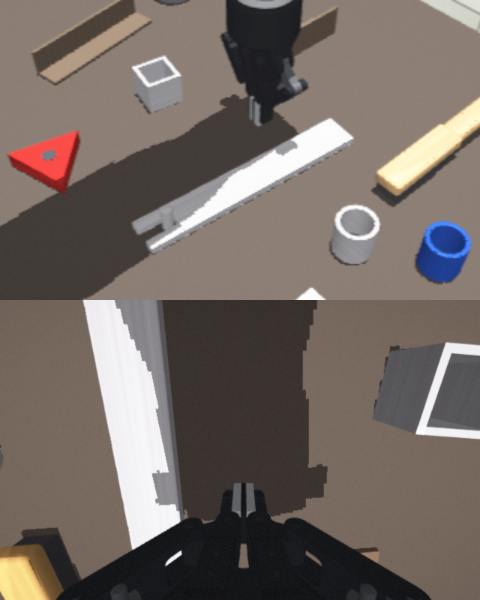

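Side view: the fingers stand beside the strap's +y edge, clear of both stubs. Next I'll approach to contact.

Call:
apply_moves:
  steps:
    - [-0.004,-0.06,-0.006,0,1]
    - [-0.006,-0.11,-0.006,0,1]
    - [-0.006,-0.136,-0.006,0,1]
    - [-0.007,-0.146,-0.006,0,1]

```text
t: 2.45
position: [601.7, 58.7, 4.0]
ee_rot: [[-0.996, 0.084, 0.0], [0.084, 0.996, -0.0], [-0.0, -0.0, -1.0]]
force: [0.0, -0.8, 0.5]
opening: -0.3
grasp_force: 0.0
```

Call:
apply_moves:
  steps:
    - [0,-0.01,0,0,1]
    - [-0.001,-0.02,0,0,1]
    - [-0.001,-0.03,0,0,1]
    - [-0.001,-0.03,0,0,1]

```text
t: 2.95
position: [601.4, 52.2, 3.8]
ee_rot: [[-0.997, 0.083, 0.0], [0.083, 0.997, 0.0], [-0.0, 0.0, -1.0]]
force: [0.4, 2.6, -0.2]
opening: 0.2
grasp_force: 1.3
```

Run:
```python
from h import *
im=manip.get_image("side");s=manip.observe();print(s["position"],s["force"],proj(im,s["position"]))
p=np.array(im["pixels"])
cv2.imwrite("pics/c3.png",cv2.resize(p[140:300,220:420],None,fx=3,fy=3,interpolation=2))
```

```text
[601.43301516  52.13941111   3.76951538] [1.26688013 3.03757156 0.32706639] [339.87270127 194.30022891]
```

View pics/c3.png

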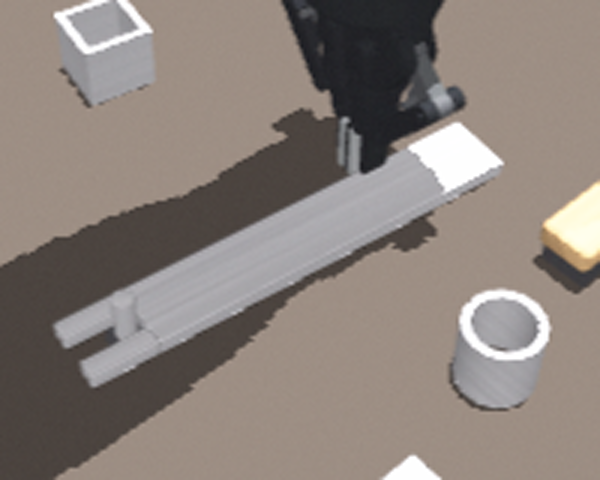

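Contact is made at about 3 N, with the pin near the slot bottom. Now I'll sweep an arc about the pin.

Call:
apply_moves:
  steps:
    - [0.001,-0.023,0,-0.0056,1]
    - [0.0014,-0.047,0,-0.0111,1]
    - [0.001,-0.07,0,-0.0167,1]
    - [-0.0004,-0.093,0,-0.0222,1]
    - [-0.0025,-0.117,0,-0.0278,1]

```text
t: 3.62
position: [600.8, 22.2, 3.8]
ee_rot: [[-0.966, 0.258, 0.0], [0.258, 0.966, -0.0], [-0.0, 0.0, -1.0]]
force: [0.8, 3.0, 0.9]
opening: -0.1
grasp_force: 1.6
```

Run:
```python
def f(a0,a1,n,r0=(167,11)):
    import numpy as np
    R=lambda d:np.array([[np.cos(d),np.sin(d)],[-np.sin(d),np.cos(d)]])
    b=R(np.radians(a0))@r0
    for a in np.linspace(a0,a1,n+1)[1:]: print(a,np.round((R(np.radians(a))@r0-b)/250,4),round(-(a-a0)/360,4))
f(10,20,5);f(20,26,4);f(26,31,5)
```

```text
12.0 [-0.0029 -0.0232] -0.0056
14.0 [-0.0067 -0.0462] -0.0111
16.0 [-0.0112 -0.0692] -0.0167
18.0 [-0.0166 -0.0919] -0.0222
20.0 [-0.0227 -0.1145] -0.0278
21.5 [-0.0051 -0.0168] -0.0042
23.0 [-0.0107 -0.0334] -0.0083
24.5 [-0.0167 -0.0499] -0.0125
26.0 [-0.0231 -0.0662] -0.0167
27.0 [-0.0045 -0.0108] -0.0028
28.0 [-0.0092 -0.0215] -0.0056
29.0 [-0.0141 -0.0321] -0.0083
30.0 [-0.0192 -0.0426] -0.0111
31.0 [-0.0244 -0.053 ] -0.0139
```

Call:
apply_moves:
  steps:
    - [-0.003,-0.023,0,-0.0056,1]
    - [-0.007,-0.046,0,-0.0111,1]
    - [-0.011,-0.069,0,-0.0167,1]
    - [-0.017,-0.092,0,-0.0222,1]
    - [-0.023,-0.1145,0,-0.0278,1]

```text
t: 4.25
position: [594.9, -6.2, 3.8]
ee_rot: [[-0.907, 0.422, 0.0], [0.422, 0.907, 0.0], [0.0, 0.0, -1.0]]
force: [0.6, 3.2, -0.4]
opening: -0.1
grasp_force: 1.7
```

Call:
apply_moves:
  steps:
    - [-0.005,-0.017,0,-0.0042,1]
    - [-0.011,-0.033,0,-0.0083,1]
    - [-0.017,-0.05,0,-0.0125,1]
    - [-0.023,-0.066,0,-0.0167,1]
    - [-0.023,-0.066,0,-0.0167,1]

```text
t: 4.88
position: [589.0, -23.0, 3.8]
ee_rot: [[-0.858, 0.513, -0.0], [0.513, 0.858, -0.001], [0.0, -0.001, -1.0]]
force: [0.0, 0.1, -0.2]
opening: 0.0
grasp_force: 0.0
```

Run:
```python
from h import *
im=manip.get_image("side");s=manip.observe();print(s["position"],s["force"])
p=np.array(im["pixels"])
cv2.imwrite("pics/c4.png",cv2.resize(p[140:340,220:460],None,fx=3,fy=3,interpolation=2))
```

```text
[588.98758321 -22.84392039   3.76320673] [-0.3201092   0.23667488 -0.32746521]
```

View pics/c4.png

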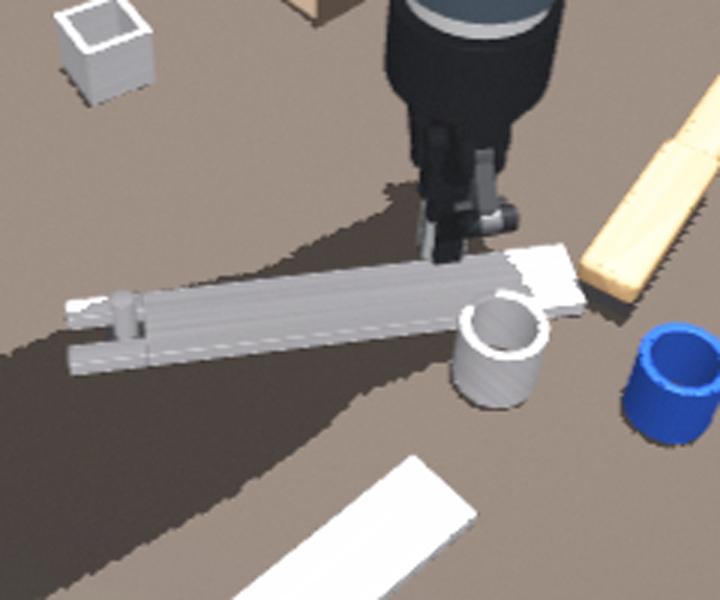

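Run:
```python
from h import *
import pickle
o=pickle.load(open("o0.pkl","rb"))
for n in o:
    im=o[n];p=np.array(im["pixels"]);hsv=cv2.cvtColor(p,cv2.COLOR_BGR2HSV)
    m=cv2.inRange(hsv,(10,70,110),(28,255,255))
    cs=cv2.findContours(m,cv2.RETR_EXTERNAL,cv2.CHAIN_APPROX_NONE)[0]
    u,v=((190,225) if n=="scene" else (450,190))
    c=max([c for c in cs if cv2.pointPolygonTest(c,(u,v),True)>-20],key=cv2.contourArea)
    for z in (0,20): print(n,z,np.round(cv2.boxPoints(cv2.minAreaRect(np.array([ray(im,*q[0],z)[:2] for q in c],np.float32)))).tolist())
    print([np.round(proj(im,(*q,10))) .tolist() for q in((636,-71),(614,-104))])
```

```text
scene 0 [[619.0, -73.0], [620.0, -113.0], [885.0, -101.0], [883.0, -62.0]]
scene 20 [[624.0, -57.0], [626.0, -96.0], [883.0, -85.0], [881.0, -46.0]]
[[252.0, 200.0], [255.0, 185.0]]
side 0 [[638.0, -41.0], [639.0, -79.0], [917.0, -73.0], [916.0, -35.0]]
side 20 [[623.0, -51.0], [624.0, -88.0], [891.0, -82.0], [890.0, -45.0]]
[[410.0, 224.0], [417.0, 244.0]]
```

Run:
```python
from h import *
a=manip.get_image("side");b=manip.get_image("scene")
A=cv2.resize(np.array(a["pixels"])[195:265,370:460],(540,420),interpolation=2)
# scene crop
for q in((636,-71),(614,-104)): print(proj(a,(*q,10)),proj(b,(*q,10)))
B=cv2.resize(np.array(b["pixels"])[165:240,200:390],(800,316),interpolation=2)
cv2.imwrite("pics/c5a.png",A);cv2.imwrite("pics/c5.png",np.vstack([cv2.copyMakeBorder(A[:280],0,0,0,260,0),B]))
```

```text
[409.88019106 224.36338305] [251.62185684 200.27961116]
[416.97920551 244.40314167] [255.3304257  185.16951848]
```

View pics/c5.png

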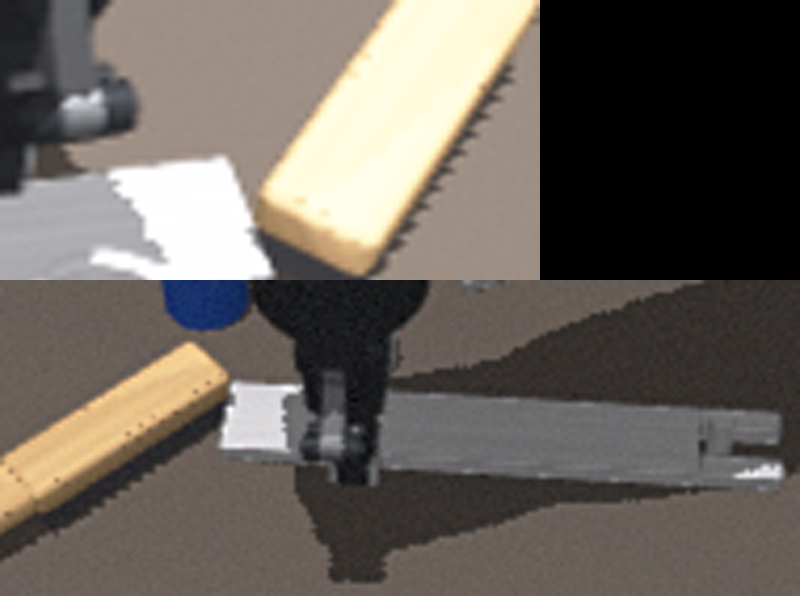

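Run:
```python
from h import *
import pickle
o=pickle.load(open("o0.pkl","rb"));cams={}
for n in("scene","side"):
    im=manip.get_image(n);cams[n]=im
    for q in (o[n],im):
        p=np.array(q["pixels"]);m=cv2.inRange(cv2.cvtColor(p,cv2.COLOR_BGR2HSV),(10,70,110),(28,255,255))
        u,v=((190,225) if n=="scene" else (450,190))
        c=max([c for c in cv2.findContours(m,cv2.RETR_EXTERNAL,cv2.CHAIN_APPROX_NONE)[0] if cv2.pointPolygonTest(c,(u,v),True)>-20],key=cv2.contourArea)
        print(n,cv2.boundingRect(c),cv2.minAreaRect(c))
def tri(a,b):
    P=[np.array(cams[n]["camera_matrix"])@np.c_[np.array(cams[n]["R"]),np.array(cams[n]["t"]).ravel()] for n in("scene","side")]
    X=cv2.triangulatePoints(P[0],P[1],np.array(a,float),np.array(b,float)).ravel();return X[:3]/X[3]
S=lambda x,y:(200+x*190/800,165+(y-280)*75/316)
T=lambda x,y:(370+x/6,195+y/6)
print("wood y- corner top",tri(S(190,343),T(375,245)))
print("wood y+ corner top",tri(S(228,383),T(262,195)))
print("strap far corner z10",ray(cams["scene"],*S(222,452),10),ray(cams["side"],*T(228,158),10))
print("strap near corner",ray(cams["scene"],*S(231,383),10),ray(cams["side"],*T(270,270),10))
```

```text
scene (124, 188, 134, 64) ((190.61000061035156, 220.37973022460938), (15.675076484680176, 141.30335998535156), 67.22962188720703)
scene (132, 179, 123, 84) ((193.09803771972656, 220.38307189941406), (16.135211944580078, 138.50131225585938), 56.91514587402344)
side (400, 147, 105, 83) ((452.3049011230469, 186.25608825683594), (21.708152770996094, 123.53345489501953), 51.34019470214844)
side (413, 142, 76, 99) ((451.0768737792969, 189.38458251953125), (22.74271011352539, 113.71355438232422), 33.6900634765625)
wood y- corner top [ 631.26302991 -113.85410294   25.39132987]
wood y+ corner top [624.43541021 -84.34888899  23.03497252]
strap far corner z10 [639.55205898 -57.09218858  10.        ] [638.51873985 -64.95027555  10.        ]
strap near corner [619.30931545 -93.95460427  10.        ] [618.19566889 -96.57032923  10.        ]
```

The wood brush lay in the strap's swing, and the strap end has already nudged it gently aside; it is light and nowhere near the bench edge. About 3° remain, so I'll continue gently.

Call:
apply_moves:
  steps:
    - [-0.0025,-0.0055,0,-0.0014,1]
    - [-0.0045,-0.0108,0,-0.0028,1]
    - [-0.007,-0.016,0,-0.0042,1]
    - [-0.0092,-0.0215,0,-0.0056,1]

```text
t: 5.62
position: [587.0, -27.8, 3.8]
ee_rot: [[-0.84, 0.543, 0.0], [0.543, 0.84, 0.0], [-0.0, 0.0, -1.0]]
force: [1.2, 2.0, -0.9]
opening: -0.2
grasp_force: 1.3
```

Call:
apply_moves:
  steps:
    - [-0.0025,-0.0053,0,-0.0014,1]
    - [-0.005,-0.0106,0,-0.0028,1]

```text
t: 5.88
position: [586.1, -29.8, 3.8]
ee_rot: [[-0.83, 0.557, 0.001], [0.557, 0.83, 0.002], [0.0, 0.002, -1.0]]
force: [5.5, 8.6, -2.3]
opening: 0.4
grasp_force: 5.1
```

Call:
apply_moves:
  steps:
    - [-0.002,-0.0035,0,0,1]
    - [-0.002,-0.0035,0,0,1]

```text
t: 6.12
position: [586.1, -29.9, 3.9]
ee_rot: [[-0.831, 0.556, 0.002], [0.556, 0.831, 0.003], [0.0, 0.004, -1.0]]
force: [5.5, 9.5, -2.4]
opening: -0.1
grasp_force: 5.6
```

Run:
```python
from h import *
a=manip.get_image("side");b=manip.get_image("scene");s=manip.observe();print(s["position"],s["force"])
A=cv2.resize(np.array(a["pixels"])[190:290,340:480],(420,300),interpolation=2)
B=cv2.resize(np.array(b["pixels"])[140:230,200:390],(633,300),interpolation=2)
cv2.imwrite("pics/c6.png",np.vstack([cv2.copyMakeBorder(A,0,0,0,213,0),B]))
```

```text
[586.07645703 -29.89531172   3.85920167] [ 5.81890509  8.84091244 -2.82545926]
```

View pics/c6.png

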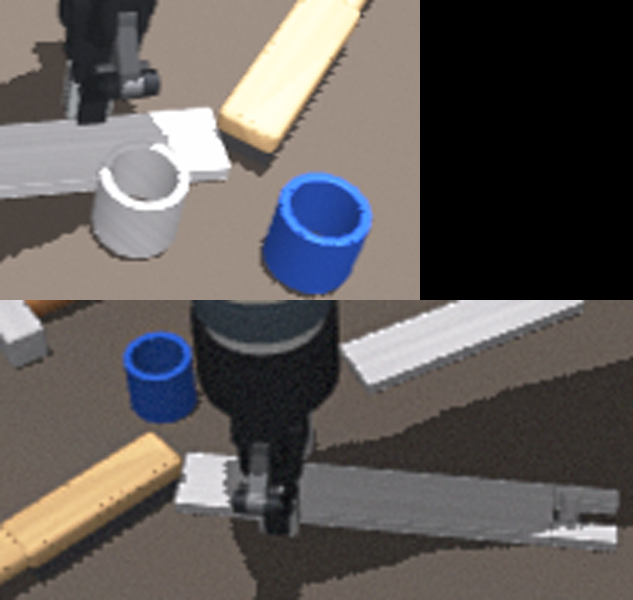

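Neither view shows the brush touching the blue tube, and the push force has risen against the grey pipe. One slightly firmer press will confirm it.

Call:
apply_moves:
  steps:
    - [-0.005,-0.008,0,0,1]
    - [-0.005,-0.008,0,0,1]
    - [-0.005,-0.008,0,0,1]

```text
t: 6.6
position: [585.9, -30.3, 4.2]
ee_rot: [[-0.832, 0.555, 0.004], [0.555, 0.832, 0.006], [-0.0, 0.007, -1.0]]
force: [9.5, 17.7, -2.0]
opening: 0.4
grasp_force: 10.2
```

It is solid against the stop, with force rising and no travel. I'll back off perpendicular to the strap, then raise and check.

Call:
apply_moves:
  steps:
    - [0.007,0.01,0,0,1]
    - [0.03,0.045,0,0,1]
    - [0.08,0.12,0,0,1]
    - [0.13,0.2,0,0,1]
    - [0.13,0.2,0,0,1]

```text
t: 7.22
position: [617.6, 18.8, 3.6]
ee_rot: [[-0.832, 0.555, 0.0], [0.555, 0.832, 0.0], [-0.0, 0.0, -1.0]]
force: [0.3, 0.8, 0.1]
opening: 0.1
grasp_force: 0.0
```

Call:
apply_moves:
  steps:
    - [0,0,0.2,0,1]
    - [-0.2,0.2,0.4,0,1]
    - [-0.4,0.4,0.6,0,1]
    - [-0.5,0.7,0.7,0,1]
    - [-0.5,0.8,0.7,0,1]

```text
t: 7.85
position: [497.9, 196.7, 173.0]
ee_rot: [[-0.83, 0.558, 0.002], [0.558, 0.83, 0.0], [-0.001, 0.001, -1.0]]
force: [1.1, 0.2, 0.3]
opening: 0.1
grasp_force: 0.0
```

Run:
```python
from h import *
a=manip.get_image("side");b=manip.get_image("scene");s=manip.observe();print(s["t"],s["position"],s["force"])
A=cv2.resize(np.array(a["pixels"])[180:290,220:480],(709,300),interpolation=2)
B=cv2.resize(np.array(b["pixels"])[140:230,200:410],(709,300),interpolation=2)
cv2.imwrite("pics/c7.png",np.vstack([A,B]))
p=np.array(b["pixels"]);hsv=cv2.cvtColor(p,cv2.COLOR_BGR2HSV)
k,lab,st,ce=cv2.connectedComponentsWithStats(((hsv[...,2]>105)&(hsv[...,1]<60)).astype(np.uint8))
w=lab[190:225,280:370];L=np.bincount(w[w>0]).argmax()
W=np.array([ray(b,x,y,10)[:2] for y,x in np.argwhere(lab==L)],np.float32)
r=cv2.minAreaRect(W);print(r,cv2.boxPoints(r).round(),st[L])
```

```text
7.95 [497.42551091 200.05506225 173.98274249] [ 0.61702877 -0.77506125 -0.16638946]
((782.5546875, -189.9569091796875), (677.6697387695312, 1352.3594970703125), 9.996284484863281) [[ 331.  417.]
 [ 566. -915.]
 [1234. -797.]
 [ 999.  535.]] [    0    25   509   375 79812]
```

View pics/c7.png

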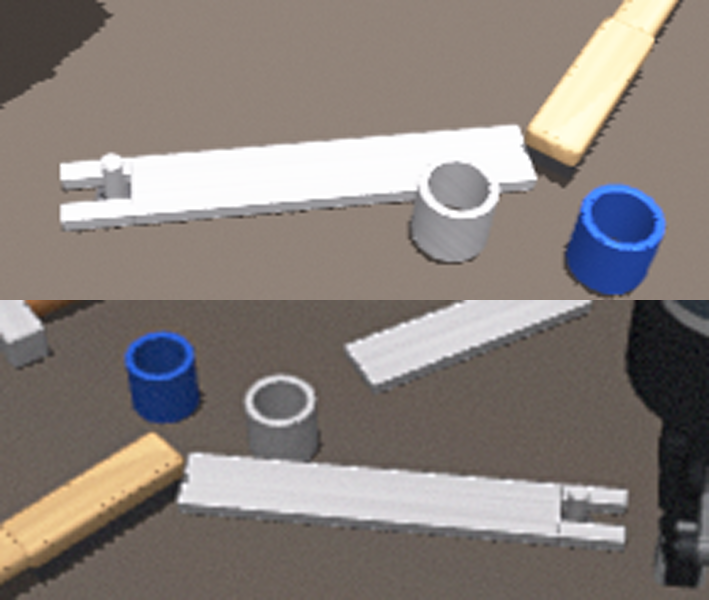

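The strap's long edge meets the grey pipe's foot (side crop (430,205), scene crop (285,460)). The pin is well inside the slot and the gripper is clear, so I'm handing it in.

```bash
python3 -c "
from plant import manip
print(manip.close_job())"
```

```text
the job is handed in; nothing more can be done
None
```

The strap was swung around its pin until its long edge rested against the grey round pipe stub, then released and handed in; on the way its plain end pushed a loose wooden brush a little aside.

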